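# Free the ratchet pawl and lower the press arm

## Task

Lower the raised arm of the small bench press onto the frame blank: press the thumb tab of its ratchet pawl down until the pawl tumbles over and stays clear of the teeth, then push the arm's wooden palm plate down until the rubber pad rests on the blank. Only press and push with the fingertips and lift nothing; leave the blank where it lies on the bed and do not disturb the sanding block, marker and eraser nearby. Leave the arm down and the pawl thrown clear.

Things in the scene. Friction and masses are not known exactly. Their poses are not given: they have to be found in the camera images.
- press: Fixed grey bench press; bed 110 (x) x 305 (y -90 to +215) x 16 mm thick. Origin: underside of the bed, below the arm's pivot. +y points from the pivot along the arm to the palm plate, the pawl tab is on the -y side, +z up. Arm pivot axis (along x) at y 0, z 80 mm; pawl pivot axis (along x) at y -55, z 137 mm. Cheek plates round the pivots: 30 mm wide, up to 98 mm high at the arm's, 149 mm at the pawl's.
- press_arm (a joint): Elevation of the arm, rad: starts raised at 0.45 to 0.75; 0 = level, pad (rubber, 44 mm diameter, 120 mm from the pivot) flat on the blank. Friction pivot: it stays where it is left; 3 to 6 N down on the palm plate lowers it once the pawl is clear. With the pawl in the teeth it can go down at most about 0.2 rad, then it is blocked.
- palm_plate (a point): Centre of the top face of the wooden palm plate on the arm's end: 84 mm across the arm, 56 mm along it, 12 mm thick, parallel to the arm. The point lies 190 mm along the arm from its pivot and 14 mm above the arm's centre line, travels on an arc about the pivot and is 94 mm above the table when the arm is level. Own y: outward along the arm; z: square to the face.
- pawl (a joint): Turn of the see-saw pawl, rad: 0 to 0.2 = hook in or on the teeth of the arm's wheel, 0.60 = thrown clear, at its stop. Grows as the thumb tab is pressed down. A heavy brass bob above its pivot (44 mm across, top 46 mm above the pivot) makes it tumble: let go below about 0.3 it falls back into the teeth, past that it falls over to 0.60 and stays. Needs 0.3 to 4 N on the tab.
- pawl_tab (a point): Centre of the top face of the pawl's ribbed steel thumb tab, 34 mm across x 32 mm along x 6 mm thick. It lies 68 mm out from the pawl's pivot (toward -y of the press) and 14 mm above it at pawl value 0, where it is 151 mm above the table; it sinks to about 110 mm when thrown clear, on an arc about the pawl's pivot. Own y: from the tab to the pivot.
- blank_centre (a point): Centre (half-way up) of the loose frame blank, a pale card-like plate 68 x 107 x 4 mm lying on the bed below the pad, its long side along the bed. It must stay there.
- sanding_block_1: Loose brown cork sanding block, 43 x 85 x 25 mm, a bystander. Origin at the centre of its underside.
- marker_1: Loose capped marker, 18 x 137 x 18 mm, lying on the table, a bystander. Origin at the centre of its underside.
- eraser_1: Loose eraser in a sleeve, 20 x 42 x 12 mm, a bystander. Origin at the centre of its underside.
Not all that is in view belongs to the job. Leave any turquoise look-alike of the part that bears blank_centre alone.

How it is judged:
On the way, in this order (a step that is already met when the one before it is completed fails the run):
1. the pawl is thrown clear while the arm is still raised (value of joint pawl above 0.5 rad and value of joint press_arm above 0.2 rad), for 0.2 s.
2. the arm is pushed down onto the blank (value of joint press_arm below 0.025 rad), for 0.2 s.
At the end, for the whole second after the job is handed in: The arm is down, its elevation below 0.025 rad (pad on the blank), the pawl is thrown clear (above 0.5 rad), and the blank lies flat on the bed within 12 mm of where it started (value of joint press_arm below 0.025 rad and value of joint pawl above 0.5 rad and distance of blank_centre from where it was at the start of the episode below 0.012 m and z of blank_centre in the frame of press below 0.022 m); the robot touches nothing.
It fails at once if the blank is lifted or carried off (distance of blank_centre from where it was at the start of the episode above 0.02 m or z of blank_centre in the frame of press above 0.03 m).
It fails at once if the arm is lifted higher (value of joint press_arm above 0.88 rad).
It fails at once if the sanding block, marker or eraser is disturbed (distance of any of sanding_block_1, marker_1, eraser_1 from where it was at the start of the episode above 0.02 m).
It also fails if it takes over 56 s, if anything falls off the work surface, if the arm or the gripper's body presses on something with over 40 N, if the wrist force passes 120 N, or if a joint passes its speed limit or range.

## Robot

A 7-joint arm with a two-finger parallel gripper is mounted at the origin on a cart in front of the work surface, level with it; the furniture and walls round the work are solid. World frame = base frame: x ahead of the robot, y to its left, z up, the work surface at z = 0. Lengths are in m, angles in rad, forces in N, time in s.
With the tool pointing down it reaches from about 0.425 to 0.875 m from the base axis. Payload 4.7 kg.
Tool frame: the origin (TCP) lies midway between the tips of the shut fingers; the grasp point (between the pads) lies 19 mm behind it; x points along the fingers, z is the direction in which the jaws open and shut, and the axes are right-handed (so a half turn about x gives the same grasp; the last joint's range is limited). The gripper opens to 87 mm and grips with 3 to 60 N. Pads are 19 mm wide; open, the fingers measure 117 mm over their backs; the gripper's body (75 mm by 190 mm) begins 51 mm behind the grasp point.
Start: joints at [0.014, 0.321, -0.07, 1.45, 0.023, 1.371, -0.057], TCP at [0.65, -0, 0.223] pointing down, gripper open.
Joint ranges: [-2.86, 2.86], [-0.3, 2.09], [-1.38, 1.24], [0.06, 2.45], [-1.56, 4.7], [0.09, 2.05], [-2.69, 2.69]. Speed limits (rad/s): [2.57, 2.57, 3.14, 3.14, 3.14, 3.14, 3.14].

## Interface

Orientations are given as a rotation vector (axis times angle).
In Python, from bench import ctrl gives the robot as it stands.
- The arm moves only by the shell command python3 -m pendant 'ROWS' [OPENING] [FORCE]. ROWS is JSON, a list of rows, each an object with "travel": the shift along the tool's x, y, z in m, a list of three; "twist": the turn about the tool's x in rad. In form: [{"travel": [x, y, z], "twist": twist}, ...]. A call has 1 to 10 rows; each row is the pose to reach, as a shift and turn from the pose measured when the call began, along the tool's axes at that moment; what a row does not reach only later rows make up. A row lasts 1/8 s, in which the tool goes at most 62.5 mm and 10.7 degrees, less where a joint would pass 70% of its speed; a pose out of reach is approached as far as the arm can. A call with a gripper value outside its range is refused whole. OPENING is the opening, from -1 (shut) to 1 (fully open), so that 0 is half open, set as the call begins (- or left out, the last holds). The fingers move at their own pace and stop on an object; FORCE is the grip in N (left out, the last holds). Time passes only in rows, so rows that repeat a pose let the fingers close. It gives the time, the measured TCP pose, the force and the opening at its end, in the units of the state.
- ctrl.get_state(): the state, without advancing time (a new reading comes with each control period).
- ctrl.get_image(name): name is "scene" or "side" or "wrist"; returns the picture (420x560x3 uint8, red, green, blue); there is no depth.
- ctrl.camera_model(name): a dict with "K" (3x3 intrinsics, pixels), "rvec" (rotation vector, rad) and "tvec" (3), from world to camera coordinates, as OpenCV has them; the wrist camera has in their place "T_tool_cam" (4x4, takes a point from camera to tool coordinates, whose origin is the TCP and whose axes are the tool frame's). Camera axes: x right, y down, z forward; pixel columns grow to the right and rows downward; lengths in m; the calibration is good to about 2 mm. A picture is of the moment at which its call begins: read the wrist's pose just before it. camera_model takes no time and is no camera call.
- ctrl.close_job(): hands the job in, once; it reports no verdict.
The state is a dict: "time": time; "joint_positions": joint angles; "qd": joint speeds; "joint_torque": joint torques, N m; "position": TCP position; "tool_rot": TCP orientation; "ft_force": force on the tool from outside, world axes, zero at the start; "torque": the same for the moment, N m; "grip_width": opening from 0.0 (shut) to 1.0 (fully open).
Only numpy, scipy, OpenCV 4.12 (cv2) and the standard library are available. Lean on these libraries where they do the work, as an engineer would, in place of code of your own. Each camera call takes 0.05 s, during which the arm holds its last target.

## Working session

There is one attempt and no reset: what is moved stays moved. The work goes in short steps, Python scripts to look and compute and a shell command to move; the robot and the scene stay as the last step left them, time stands still between calls to the robot, and variables do not carry over. Pictures are saved under pics/ and viewed, and the job is handed in when it is done.

```bash
ls; mkdir -p pics
python3 - <<'E'
from bench import ctrl
import cv2
s=ctrl.get_state();print(s)
for n in ["scene","side","wrist"]:
    im=ctrl.get_image(n);cv2.imwrite(f"pics/{n}0.png",im[:,:,::-1]);print(n,ctrl.camera_model(n))
E
```

```text
pics
{'time': 0.0, 'joint_positions': array([ 0.01413825,  0.32183491, -0.07006337,  1.4516488 ,  0.02261069,
        1.37079604, -0.05693111]), 'qd': array([ 2.19779144e-03,  4.15157933e-04, -8.63852345e-04, -8.98945815e-05,
        2.62449175e-04, -4.04448504e-03,  1.49322732e-03]), 'joint_torque': array([-2.58547143e-04, -4.91284704e+01, -4.03903294e-01, -3.12526345e+01,
       -6.40594075e-02,  4.37659642e-02,  1.61017233e-04]), 'position': array([ 6.49458037e-01, -9.18223352e-05,  2.21466762e-01]), 'tool_rot': array([-4.44871234e-05,  1.57269343e+00, -1.34839134e-04]), 'ft_force': array([-1.19554653, -0.28433281,  0.09137527]), 'torque': array([ 0.00135049,  0.04601973, -0.00396893]), 'grip_width': 1.0022016212360685}
scene {'K': array([[508.7357645 ,   0.        , 275.69093503],
       [  0.        , 508.7357645 , 208.82338503],
       [  0.        ,   0.        ,   1.        ]]), 'rvec': array([ 0.94759606, -2.48114709,  1.09154452]), 'tvec': array([0.51115888, 0.24336418, 1.12570425])}
side {'K': array([[425.3917275 ,   0.        , 277.52164332],
       [  0.        , 425.3917275 , 207.60913034],
       [  0.        ,   0.        ,   1.        ]]), 'rvec': array([ 1.92134676, -0.30763654,  0.22809298]), 'tvec': array([-0.45218123,  0.21488333,  1.03216917])}
wrist {'K': array([[341.45996354,   0.        , 277.20693862],
       [  0.        , 341.45996354, 211.89951374],
       [  0.        ,   0.        ,   1.        ]]), 'T_tool_cam': array([[ 4.92266908e-04, -2.87671560e-01,  9.57728997e-01,
        -1.62824494e-01],
       [ 8.25402477e-04, -9.57728670e-01, -2.87671886e-01,
         7.95234573e-02],
       [ 9.99999538e-01,  9.32123236e-04, -2.34013313e-04,
         6.46564325e-05],
       [ 0.00000000e+00,  0.00000000e+00,  0.00000000e+00,
         1.00000000e+00]])}
```

View pics/scene0.png

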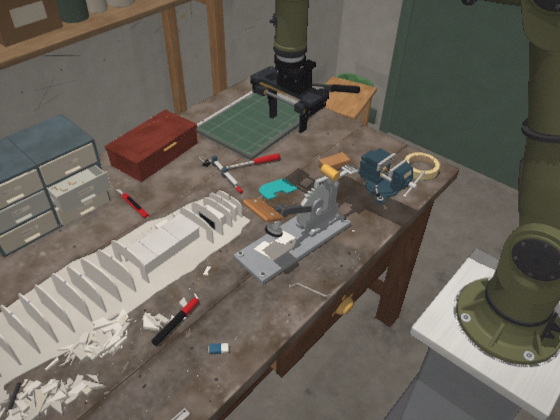

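View pics/side0.png

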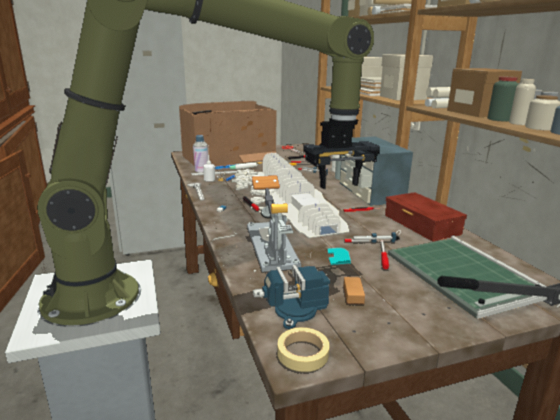

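View pics/wrist0.png

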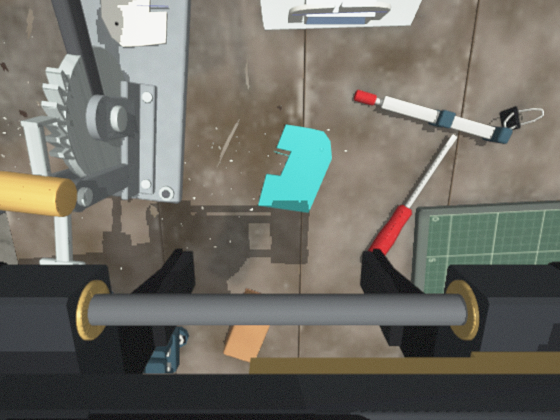

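Run:
```python
import cv2
a=cv2.imread("pics/scene0.png");b=cv2.imread("pics/side0.png")
cv2.imwrite("pics/c1.png",cv2.resize(a[145:285,220:380],None,fx=4.5,fy=4.2,interpolation=cv2.INTER_CUBIC))
cv2.imwrite("pics/c2.png",cv2.resize(b[165:285,220:360],None,fx=5,fy=5,interpolation=cv2.INTER_CUBIC))
```

```text
(no output)
```

View pics/c1.png

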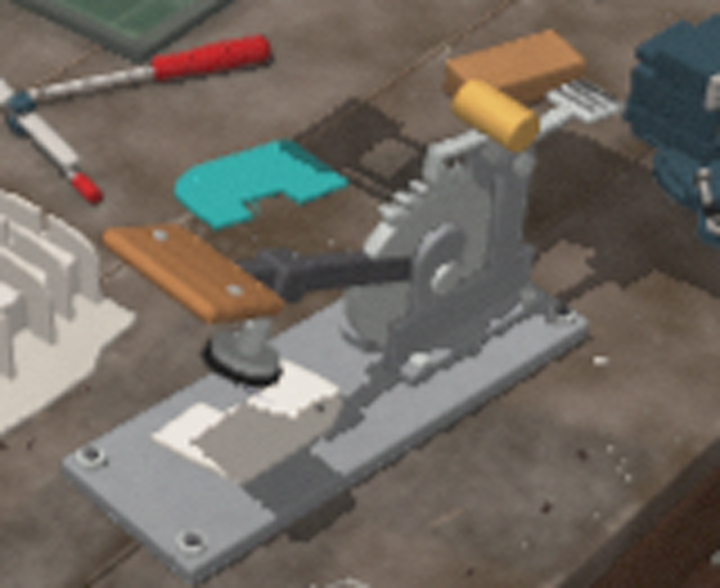

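View pics/c2.png

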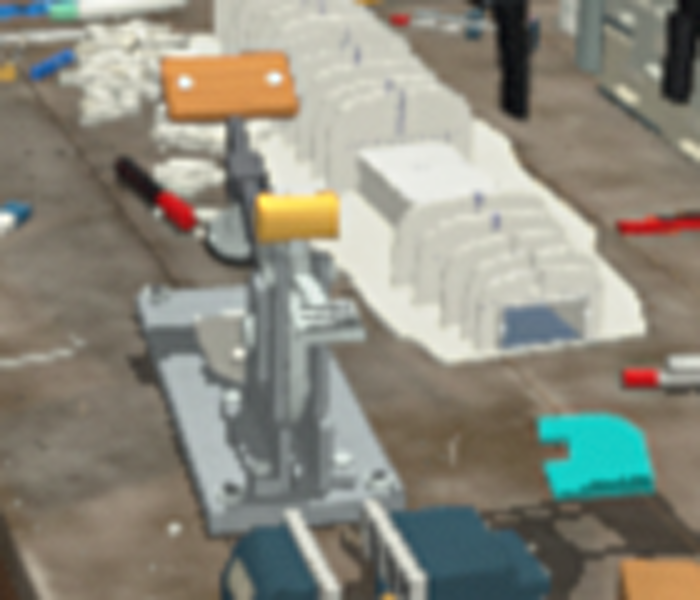

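```bash
cat > h.py <<'E'
import numpy as np, cv2
from bench import ctrl
def ray(n,uv,cm=None,T=None):
    cm=cm or ctrl.camera_model(n); p=cv2.undistortPoints(np.array([[uv]],float),cm["K"],None)[0,0]
    d=np.array([p[0],p[1],1.])
    if n=="wrist":
        s=ctrl.get_state(); R=cv2.Rodrigues(np.array(s["tool_rot"]))[0]
        A=cm["T_tool_cam"]; return R@A[:3,3]+s["position"], R@A[:3,:3]@d
    R=cv2.Rodrigues(cm["rvec"])[0]; return -R.T@cm["tvec"], R.T@d
def onz(n,uv,z):
    o,d=ray(n,uv); return (o+d*(z-o[2])/d[2]).round(4)
def tri(rs):
    A=0;b=0
    for o,d in rs:
        d=d/np.linalg.norm(d);P=np.eye(3)-np.outer(d,d);A=A+P;b=b+P@o
    x=np.linalg.solve(A,b); return x.round(4),[round(float(np.linalg.norm(np.cross(x-o,d/np.linalg.norm(d)))),4) for o,d in rs]
def proj(n,X):
    cm=ctrl.camera_model(n)
    if n=="wrist":
        s=ctrl.get_state(); R=cv2.Rodrigues(np.array(s["tool_rot"]))[0]
        T=np.eye(4);T[:3,:3]=R;T[:3,3]=s["position"];T=np.linalg.inv(T@cm["T_tool_cam"])
        return cv2.projectPoints(np.array(X,float).reshape(-1,3),cv2.Rodrigues(T[:3,:3])[0],T[:3,3],cm["K"],None)[0][:,0]
    return cv2.projectPoints(np.array(X,float).reshape(-1,3),cm["rvec"],cm["tvec"],cm["K"],None)[0][:,0]
E
python3 - <<'E'
from h import *
S=lambda u,v:(220+u/4.5,145+v/4.2)
D=lambda u,v:(220+u/5,165+v/5)
for p in [(63,462),(190,572),(588,322)]: print("bed s",onz("scene",S(*p),.016))
for p in [(210,525),(402,493),(138,292)]: print("bed d",onz("side",D(*p),.016))
print("bed w",onz("wrist",(181,202),.016))
print("tab",onz("scene",S(588,98),.151),onz("side",D(332,316),.151),onz("wrist",(62,247),.151))
print("tab tri",tri([ray("scene",S(588,98)),ray("side",D(332,316))]))
print("palm tri",tri([ray("scene",S(195,270)),ray("side",D(230,82))]))
print("bob",tri([ray("scene",S(495,113)),ray("side",D(297,215))]))
for p in [(632,110),(632,60),(700,100)]: print("vise",onz("scene",S(*p),.1))
E
```

```text
bed s [0.569  0.2805 0.016 ]
bed s [0.4639 0.2942 0.016 ]
bed s [ 0.4268 -0.0051  0.016 ]
bed d [ 0.4239 -0.0289  0.016 ]
bed d [ 0.5342 -0.0267  0.016 ]
bed d [0.4681 0.2852 0.016 ]
bed w [ 0.5417 -0.0198  0.016 ]
tab [ 0.4686 -0.0372  0.151 ] [ 0.4727 -0.0766  0.151 ] [ 0.4907 -0.0179  0.151 ]
tab tri (array([ 0.4795, -0.0528,  0.1385]), [0.0024, 0.0024])
palm tri (array([0.5151, 0.2358, 0.1723]), [0.002, 0.002])
bob (array([0.4885, 0.0242, 0.1654]), [0.0003, 0.0003])
vise [ 0.4756 -0.1019  0.1   ]
vise [ 0.5051 -0.1449  0.1   ]
vise [ 0.4517 -0.1375  0.1   ]
```

Run:
```python
import numpy as np
from h import *
P=np.array([[55,215],[-55,215],[-55,-90],[-55,-90],[55,-90],[55,-90],[-55,215]])/1e3
W=np.array([[.569,.2805],[.4639,.2942],[.4268,-.0051],[.4239,-.0289],[.5342,-.0267],[.5417,-.0198],[.4681,.2852]])
pc,wc=P.mean(0),W.mean(0); H=(P-pc).T@(W-wc); U,_,V=np.linalg.svd(H); R=V.T@U.T
t=wc-R@pc; print(R,t,np.degrees(np.arctan2(R[1,0],R[0,0]))); print((W-(P@R.T+t)).round(4))
R3=np.eye(3);R3[:2,:2]=R
f=lambda x,y,z:R3@np.array([x,y,z])/1e3+np.r_[t,0]
pts=dict(pivot=f(0,0,80),pawl=f(0,-55,137),tab=f(0,-123,151),bobtop=f(0,-55,183),tabdown=f(0,-120,110))
for th in (.45,.6,.75): pts["palm%s"%th]=f(0,190*np.cos(th)-14*np.sin(th),80+190*np.sin(th)+14*np.cos(th))
for k,v in pts.items(): print(k,v.round(4),*[proj(n,v)[0].round(0) for n in("scene","side","wrist")])
im={}
for n in("scene","side","wrist"):
    a=cv2.imread(f"pics/{n}0.png")
    for v in pts.values():
        u=proj(n,v)[0]; cv2.circle(a,tuple(int(x) for x in u.round()),1,(255,0,255),-1)
    if n=="scene": a=cv2.resize(a[145:285,220:380],None,fx=4.5,fy=4.2)
    if n=="side": a=cv2.resize(a[165:285,220:360],None,fx=5,fy=5)
    cv2.imwrite(f"pics/o_{n}.png",a)
```

```text
[[ 0.9933886   0.11480021]
 [-0.11480021  0.9933886 ]] [0.49278833 0.06999575] -6.592101654138103
[[-0.0031  0.0032]
 [ 0.0011  0.0043]
 [-0.001   0.008 ]
 [-0.0039 -0.0158]
 [-0.0029 -0.001 ]
 [ 0.0046  0.0059]
 [ 0.0053 -0.0047]]
pivot [0.4928 0.07   0.08  ] [314. 206.] [275. 230.] [ 96. 121.]
pawl [0.4865 0.0154 0.137 ] [332. 179.] [280. 219.] [ 60. 199.]
tab [ 0.4787 -0.0522  0.151 ] [351. 164.] [285. 224.] [ 54. 288.]
bobtop [0.4865 0.0154 0.183 ] [333. 165.] [280. 203.] [ 14. 217.]
tabdown [ 0.479  -0.0492  0.11  ] [348. 177.] [285. 238.] [ 83. 262.]
palm0.45 [0.5117 0.2339 0.1752] [265. 208.] [265. 181.] [ -24. -243.]
palm0.6 [0.5099 0.2179 0.1988] [270. 197.] [266. 175.] [ -67. -248.]
palm0.75 [0.5077 0.1986 0.2198] [277. 186.] [267. 171.] [-114. -234.]
```

View pics/o_scene.png

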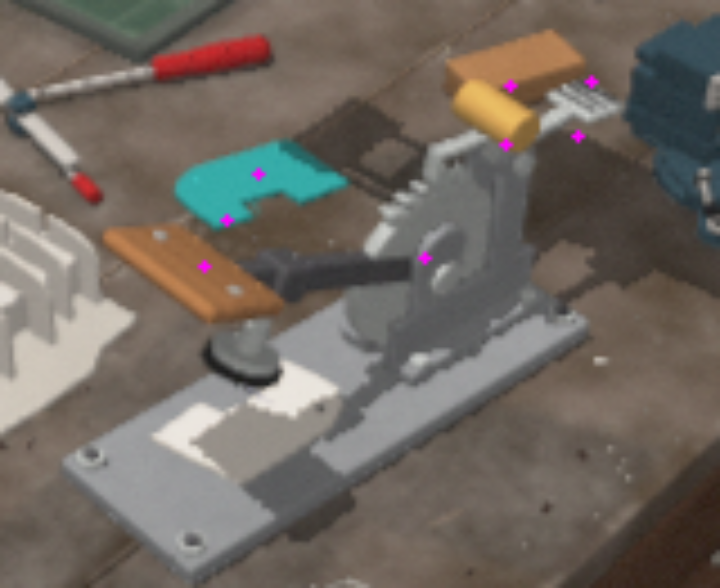

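View pics/o_side.png

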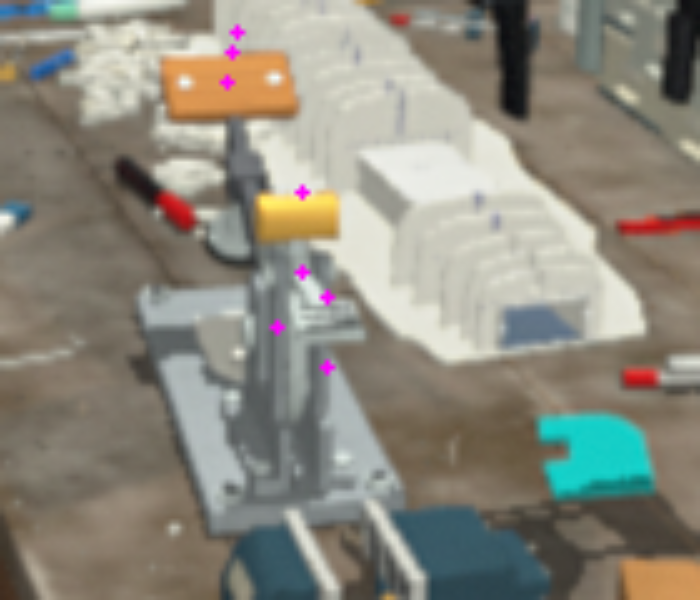

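View pics/o_wrist.png

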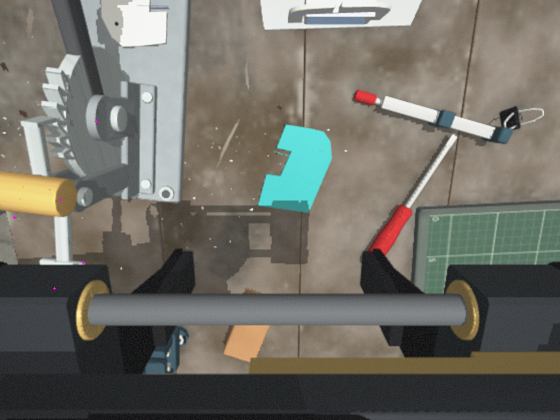

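The raised arm is in the scene picture: tab at about (351,168), brass bob (332,171), palm plate (264,208), and the pad over the blank near (275,245).

- **Blank candidates:** pale plate on the bed at (275,245), turquoise look-alike at (277,188), white off-cuts. I choose the pale one on the bed under the pad.
- **Tab candidates:** ribbed plate at (351,168), or the vise jaw at (385,160). I choose the ribbed plate.
- **Plate candidates:** brown plate at (264,208) on the arm, or the cork block at (335,160). I choose the plate on the arm.

The crops confirm these. The triangulated tab is (0.480, -0.053, 0.139), which agrees with the bed fit.

Next I move above the tab's outer part with the fingers shut.

```bash
python3 -m pendant '[{"travel":[0,0,-0.03],"twist":0},{"travel":[0,-0.03,-0.06],"twist":0},{"travel":[0,-0.056,-0.09],"twist":0},{"travel":[0,-0.056,-0.12],"twist":0},{"travel":[0,-0.056,-0.15],"twist":0},{"travel":[0,-0.056,-0.171],"twist":0},{"travel":[0,-0.056,-0.171],"twist":0},{"travel":[0,-0.056,-0.171],"twist":0}]' -1
python3 - <<'E'
from h import *
for n in("scene","side","wrist"):
    a=ctrl.get_image(n)[:,:,::-1]
    cv2.imwrite(f"pics/{n}1.png",a)
    if n=="scene": a=cv2.resize(a[85:225,270:430],None,fx=3.5,fy=3.5)
    if n=="side": a=cv2.resize(a[145:285,200:360],None,fx=3.5,fy=3.5)
    cv2.imwrite(f"pics/{n}1c.png",a)
s=ctrl.get_state();print(s["position"],s["ft_force"],s["grip_width"])
E
```

```text
time: 1.15
position: [0.4792, -0.056, 0.222]
tool_rot: [-0.0, 1.572, 0.0]
ft_force: [0.5, -0.7, 0.6]
grip_width: 0.173
[ 0.47919638 -0.05595564  0.22174585] [0.18781269 0.20581767 0.53707975] 0.05066633496039675
```

View pics/scene1c.png

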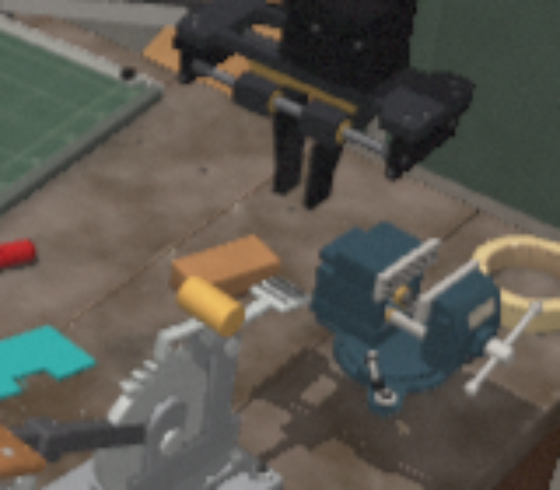

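View pics/side1c.png

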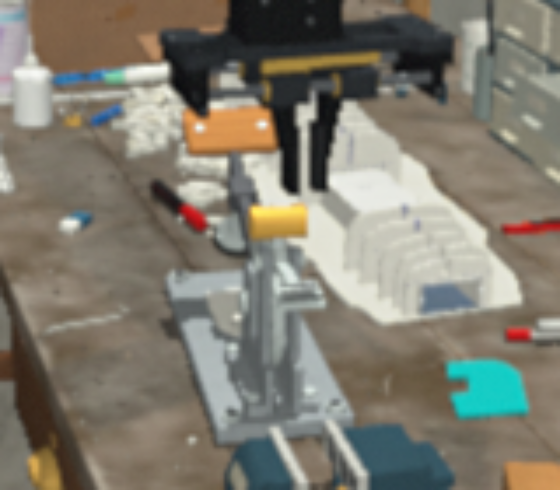

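View pics/wrist1c.png

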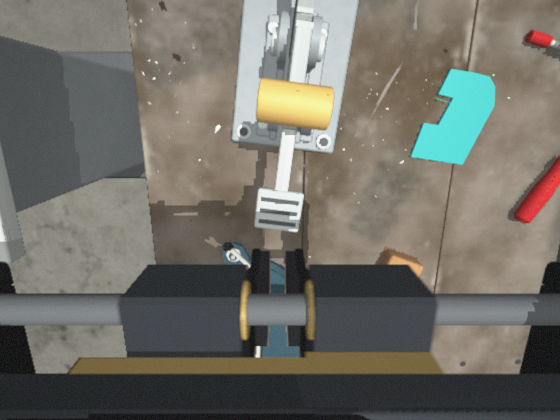

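The wrist view is clear: the tab centre is at about (279,210), the bob at (295,104), and the fingertips are at the bottom.

Run:
```python
from h import *
print([onz("wrist",(279,210),z) for z in(.135,.145,.151)])
for p in [(262,188),(303,193),(300,231),(254,225)]: print(onz("wrist",p,.14))
w=ray("wrist",(279,210))
print(tri([w,ray("scene",(270+275/3.5,85+291/3.5))]),tri([w,ray("side",(200+298/3.5,145+291/3.5))]))
print(proj("wrist",ctrl.get_state()["position"]))
```

```text
[array([ 0.4804, -0.0499,  0.135 ]), array([ 0.4804, -0.0469,  0.145 ]), array([ 0.4804, -0.0452,  0.151 ])]
[ 0.4679 -0.0316  0.14  ]
[ 0.498  -0.0353  0.14  ]
[ 0.4964 -0.065   0.14  ]
[ 0.4615 -0.0603  0.14  ]
(array([ 0.4807, -0.0485,  0.1386]), [0.0005, 0.0005]) (array([ 0.48  , -0.0487,  0.1385]), [0.0004, 0.0004])
[[277.11128639 267.89081478]]
```

The tab is at (0.480, -0.0485, 0.1385) from three views, and its 33 mm size fits. Descending.

```bash
python3 -m pendant '[{"travel":[0.02,0.001,0.001],"twist":0},{"travel":[0.045,0.002,0.001],"twist":0},{"travel":[0.065,0.002,0.001],"twist":0},{"travel":[0.078,0.002,0.001],"twist":0},{"travel":[0.084,0.002,0.001],"twist":0},{"travel":[0.09,0.002,0.001],"twist":0},{"travel":[0.095,0.002,0.001],"twist":0},{"travel":[0.099,0.002,0.001],"twist":0},{"travel":[0.102,0.002,0.001],"twist":0},{"travel":[0.104,0.002,0.001],"twist":0}]' -1
python3 - <<'E'
from h import *
for n in("scene","wrist"):
    a=ctrl.get_image(n)[:,:,::-1]
    if n=="scene": a=cv2.resize(a[105:225,270:430],None,fx=3.5,fy=3.5)
    cv2.imwrite(f"pics/{n}2c.png",a)
E
```

```text
time: 2.55
position: [0.4801, -0.0539, 0.1177]
tool_rot: [-0.0, 1.572, 0.0]
ft_force: [0.2, -0.9, -0.3]
grip_width: 0.004
```

View pics/scene2c.png

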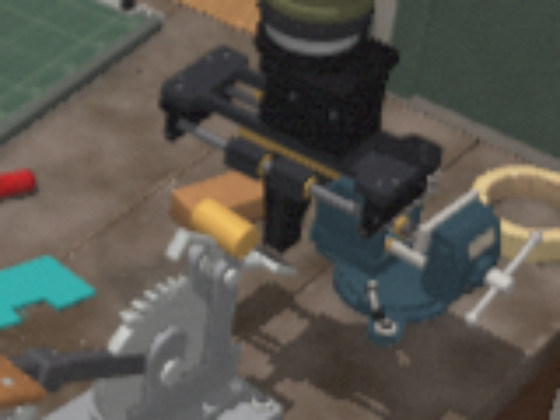

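View pics/wrist2c.png

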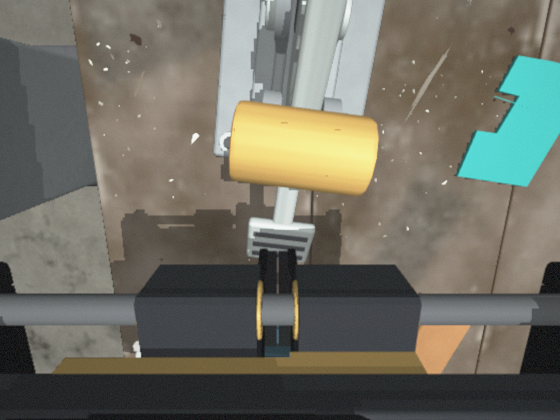

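The pawl has tumbled: the bob has moved toward the tab and the hook is lifted at crop (185,240). I retract and check.

```bash
python3 -m pendant '[{"travel":[-0.01,0,0],"twist":0},{"travel":[-0.03,0,0],"twist":0},{"travel":[-0.06,0,0],"twist":0},{"travel":[-0.09,0,0],"twist":0},{"travel":[-0.12,0,0],"twist":0},{"travel":[-0.15,0,0],"twist":0},{"travel":[-0.15,0,0],"twist":0}]' -1
python3 - <<'E'
from h import *
for n in("scene","side","wrist"):
    a=ctrl.get_image(n)[:,:,::-1]
    cv2.imwrite(f"pics/{n}3.png",a)
    if n=="scene": a=cv2.resize(a[125:285,220:380],None,fx=3.5,fy=3.5)
    if n=="side": a=cv2.resize(a[145:285,200:360],None,fx=3.5,fy=3.5)
    cv2.imwrite(f"pics/{n}3c.png",a)
E
```

```text
time: 3.52
position: [0.4819, -0.054, 0.2711]
tool_rot: [-0.001, 1.566, -0.0]
ft_force: [0.4, 0.3, 0.8]
grip_width: 0.01
```

View pics/scene3c.png

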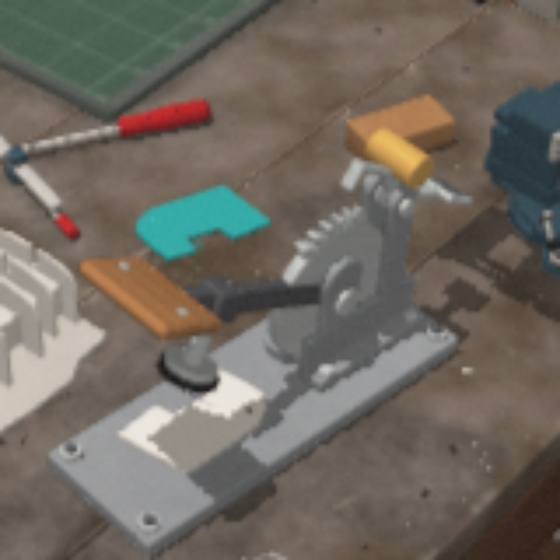

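View pics/side3c.png

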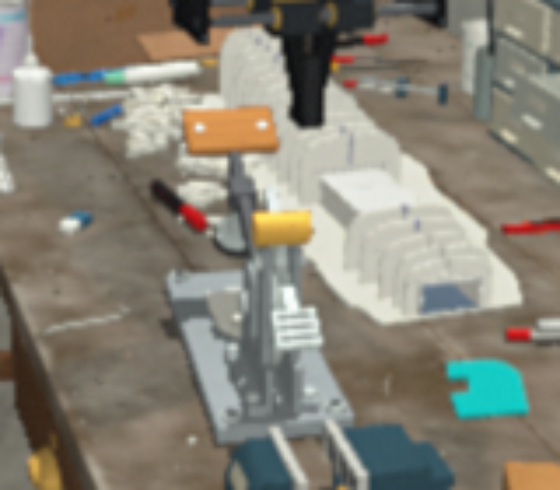

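View pics/wrist3c.png

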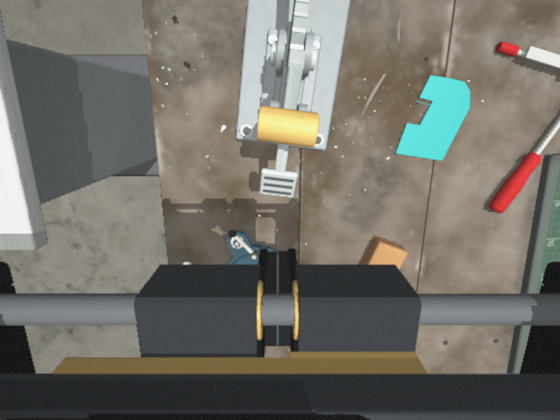

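The pawl is thrown clear: the tab has tilted down at side crop (297,327), the hook is off the wheel in the scene crop at (355,175), and the arm is still raised. Moving over the palm plate.

```bash
python3 -m pendant '[{"travel":[0,0.03,0.005],"twist":0},{"travel":[0,0.07,0.01],"twist":0},{"travel":[0,0.11,0.015],"twist":0},{"travel":[0,0.15,0.02],"twist":0},{"travel":[0,0.19,0.025],"twist":0},{"travel":[0,0.23,0.03],"twist":0},{"travel":[0,0.265,0.032],"twist":0},{"travel":[0,0.225,0.032],"twist":0},{"travel":[0,0.215,0.032],"twist":0},{"travel":[0,0.21,0.032],"twist":0}]' -1
python3 - <<'E'
from h import *
for n in("scene","side","wrist"):
    a=ctrl.get_image(n)[:,:,::-1]
    cv2.imwrite(f"pics/{n}4.png",a)
    if n=="scene": a=cv2.resize(a[125:285,220:380],None,fx=3.5,fy=3.5)
    if n=="side": a=cv2.resize(a[145:285,200:360],None,fx=3.5,fy=3.5)
    cv2.imwrite(f"pics/{n}4c.png",a)
E
```

```text
time: 4.92
position: [0.5115, 0.1553, 0.2664]
tool_rot: [0.001, 1.575, -0.001]
ft_force: [0.6, 0.9, 0.8]
grip_width: 0.007
```

View pics/scene4c.png

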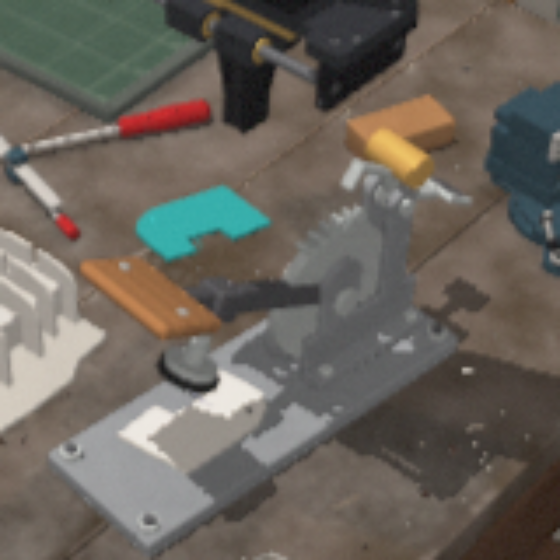

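View pics/wrist4c.png

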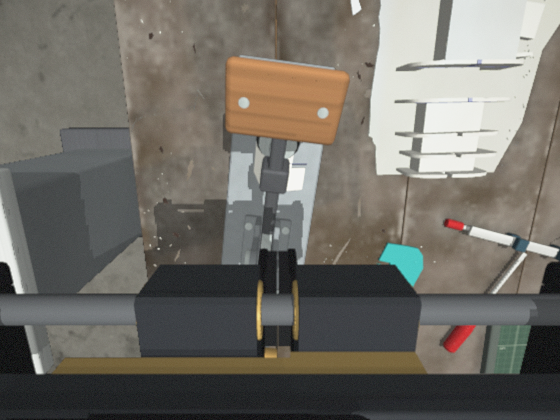

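Run:
```python
from h import *
im=cv2.imread("pics/wrist4.png");h=cv2.cvtColor(im,cv2.COLOR_BGR2HSV)
m=cv2.inRange(h,(5,110,80),(20,255,255));m[:40]=0;m[160:]=0
c=max(cv2.findContours(m,0,2)[0],key=cv2.contourArea);r=cv2.minAreaRect(c);print(r)
w=ray("wrist",r[0]);w0=ray("wrist",(284,99))
print(tri([w,ray("scene",(220+149/3.5,125+293/3.5))]))
sd=cv2.imread("pics/side3.png");hs=cv2.cvtColor(sd,cv2.COLOR_BGR2HSV);m=cv2.inRange(hs,(5,110,80),(20,255,255));m2=np.zeros_like(m);m2[172:192,248:284]=m[172:192,248:284]
M=cv2.moments(m2);u=(M['m10']/M['m00'],M['m01']/M['m00']);print(u,tri([w,ray("side",u)]))
for z in(.17,.175,.18):print(onz("wrist",r[0],z))
# rivets
a=ray("wrist",(244,103)),ray("scene",(220+125/3.5,125+267/3.5));b=ray("wrist",(322,113)),ray("scene",(220+182/3.5,125+313/3.5));print(tri(a),tri(b))
```

```text
((283.24017333984375, 101.19869232177734), (123.57306671142578, 75.6637191772461), 7.594643592834473)
(array([0.5141, 0.2404, 0.1756]), [0.0018, 0.0018])
(265.12286689419795, 182.07508532423208) (array([0.5156, 0.2417, 0.1695]), [0.0, 0.0])
[0.5155 0.2417 0.17  ]
[0.5155 0.2416 0.175 ]
[0.5154 0.2415 0.18  ]
(array([0.5017, 0.2506, 0.2135]), [0.0151, 0.0151]) (array([0.53  , 0.2205, 0.1384]), [0.0217, 0.0217])
```

Plate centre is (0.515, 0.241, 0.173), so the arm is raised by about 0.44 rad. Going over it and beginning the push along its arc.

```bash
python3 -m pendant '[{"travel":[0,0.03,0.003],"twist":0},{"travel":[0,0.06,0.004],"twist":0},{"travel":[0,0.087,0.004],"twist":0},{"travel":[0.03,0.087,0.004],"twist":0},{"travel":[0.06,0.087,0.004],"twist":0},{"travel":[0.08,0.087,0.004],"twist":0},{"travel":[0.09,0.087,0.004],"twist":0},{"travel":[0.096,0.09,0.004],"twist":0},{"travel":[0.102,0.093,0.005],"twist":0},{"travel":[0.108,0.096,0.005],"twist":0}]' -1
python3 - <<'E'
from h import *
for n in("scene","side"):
    a=ctrl.get_image(n)[:,:,::-1]
    if n=="scene": a=cv2.resize(a[125:285,220:380],None,fx=3.5,fy=3.5)
    if n=="side": a=cv2.resize(a[145:285,200:360],None,fx=3.5,fy=3.5)
    cv2.imwrite(f"pics/{n}5c.png",a)
E
```

```text
time: 6.32
position: [0.5161, 0.2529, 0.159]
tool_rot: [-0.0, 1.574, 0.001]
ft_force: [-2.8, -1.1, 4.4]
grip_width: 0.007
```

View pics/scene5c.png

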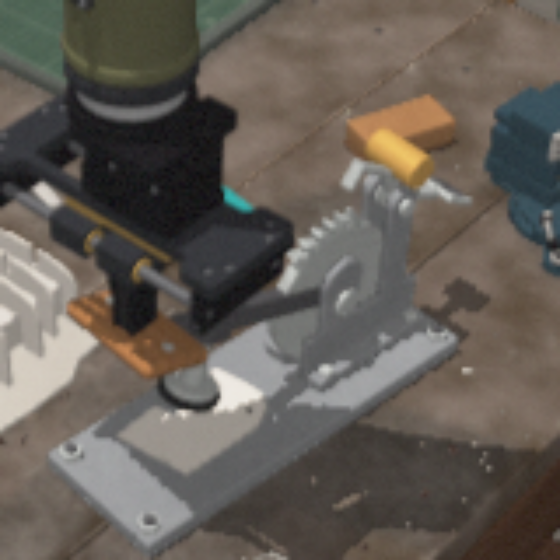

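View pics/side5c.png

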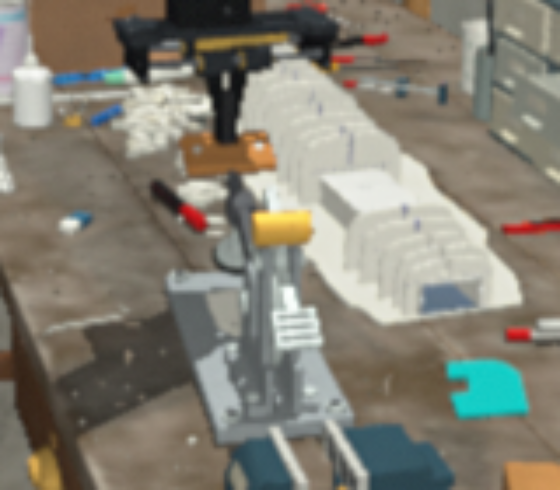

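The plate moves down under the tip with 4.4 N, centred. Continuing.

```bash
python3 -m pendant '[{"travel":[0.007,0.002,0],"twist":0},{"travel":[0.014,0.003,0],"twist":0},{"travel":[0.021,0.004,0.001],"twist":0},{"travel":[0.028,0.005,0.001],"twist":0},{"travel":[0.035,0.006,0.001],"twist":0},{"travel":[0.042,0.007,0.001],"twist":0},{"travel":[0.049,0.008,0.001],"twist":0},{"travel":[0.055,0.008,0.001],"twist":0},{"travel":[0.059,0.008,0.001],"twist":0},{"travel":[0.061,0.008,0.001],"twist":0}]' -1
```

```text
time: 7.68
position: [0.5169, 0.2611, 0.0971]
tool_rot: [-0.0, 1.574, 0.001]
ft_force: [0.7, 1.8, 4.8]
grip_width: 0.005
```

```bash
python3 -m pendant '[{"travel":[0.001,0,0],"twist":0},{"travel":[0.002,0,0],"twist":0},{"travel":[0.003,0,0],"twist":0},{"travel":[0.003,0,0],"twist":0}]' -1;  python3 -m pendant '[{"travel":[0.001,0,0],"twist":0},{"travel":[0.002,0,0],"twist":0},{"travel":[0.002,0,0],"twist":0}]' -1
```

```text
time: 8.18
position: [0.517, 0.2613, 0.0945]
tool_rot: [-0.0, 1.574, 0.002]
ft_force: [0.9, 3.0, 6.9]
grip_width: 0.001
time: 8.55
position: [0.517, 0.2613, 0.0944]
tool_rot: [-0.0, 1.573, 0.001]
ft_force: [-2.4, 0.5, 14.4]
grip_width: 0.006
```

The tip has stopped at 0.0944 and the force is rising: the pad is on the blank. I press a bit more, dwell, then retract.

```bash
python3 -m pendant '[{"travel":[0.002,0,0],"twist":0},{"travel":[0.003,0,0],"twist":0},{"travel":[0.003,0,0],"twist":0},{"travel":[0.003,0,0],"twist":0}]' -1; python3 -m pendant '[{"travel":[-0.005,0,0],"twist":0},{"travel":[-0.02,0,0],"twist":0},{"travel":[-0.05,-0.01,0],"twist":0},{"travel":[-0.08,-0.05,0.01],"twist":0},{"travel":[-0.11,-0.1,0.02],"twist":0},{"travel":[-0.14,-0.15,0.05],"twist":0},{"travel":[-0.15,-0.2,0.09],"twist":0},{"travel":[-0.15,-0.2,0.12],"twist":0},{"travel":[-0.15,-0.2,0.13],"twist":0},{"travel":[-0.15,-0.2,0.13],"twist":0}]' -1
python3 - <<'E'
from h import *
for n in("scene","side","wrist"):
    a=ctrl.get_image(n)[:,:,::-1]
    cv2.imwrite(f"pics/{n}6.png",a)
    if n=="scene": a=cv2.resize(a[125:285,220:380],None,fx=3.5,fy=3.5)
    if n=="side": a=cv2.resize(a[145:285,200:360],None,fx=3.5,fy=3.5)
    cv2.imwrite(f"pics/{n}6c.png",a)
E
```

```text
time: 9.05
position: [0.517, 0.2614, 0.0943]
tool_rot: [-0.001, 1.573, 0.001]
ft_force: [-5.1, -1.2, 20.4]
grip_width: 0.004
time: 10.3
position: [0.6467, 0.0623, 0.2431]
tool_rot: [-0.002, 1.575, 0.002]
ft_force: [-0.1, 0.5, 0.8]
grip_width: 0.003
```

View pics/scene6c.png

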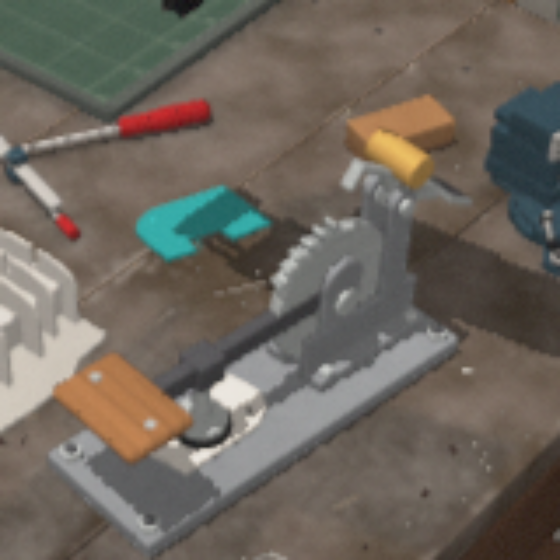

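View pics/side6c.png

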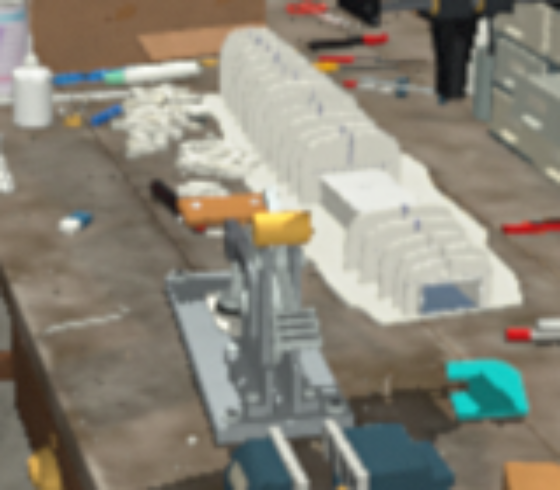

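Run:
```python
from h import *
p=proj("scene",(.5155,.2624,.094))[0];print((p-[220,125])*3.5)
print(tri([ray("scene",(220+122/3.5,125+405/3.5)),ray("side",(200+223/3.5,145+208/3.5))]))
a=cv2.imread("pics/scene3.png");b=cv2.imread("pics/scene6.png")
m=lambda x:x[225:270,245:310]
cv2.imwrite("pics/cmp.png",cv2.resize(np.hstack([m(a),m(b)]),None,fx=6,fy=6,interpolation=cv2.INTER_CUBIC))
```

```text
[122.14472101 400.56873988]
(array([0.517 , 0.2609, 0.0873]), [0.0002, 0.0002])
```

View pics/cmp.png

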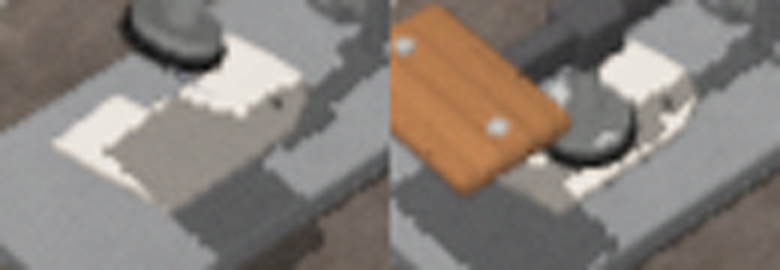

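The blank's right end, at crop (300,75) and (690,75), and its front corner, at (175,210) and (565,210), have not moved. The pad sits on it, the arm is level and the pawl is clear. Handing in.

```bash
python3 -c "
from bench import ctrl
print(ctrl.get_state()['ft_force']);print(ctrl.close_job())"
```

```text
[ 0.61364493 -0.19929923 -0.59482074]
the job is handed in; nothing more can be done
None
```

The press arm is down on the blank with the pawl thrown clear, and I handed the job in at about 10.5 s of the 56 s allowed. With the fingers shut, I pressed the thumb tab down until the pawl tumbled over. Then I pushed the palm plate down along its arc until it stopped and backed the robot away.

What the last checks showed:
- **Arm:** the fingertips stopped at 94.3 mm above the table, against 94 mm for a level arm, while the force rose to 20 N. Triangulating the plate from the final pictures gave 87 mm. That is rough, because the bob partly hides the plate in the side view, so I trusted the contact height.
- **Pawl:** the hook was clear of the teeth and the tab tilted down, unchanged after the arm was lowered. I judged this by eye and did not measure the angle.
- **Blank:** its visible corners were at the same pixels before and after the push.
- **Bystanders:** in the scene and side views the cork block and eraser look unmoved. The marker's identity was never confirmed: I took it to be the red and black item, which the plate partly hides at the end. The robot did not go near any of the three.
- **Robot:** the final force reading was about 0.9 N, the same as its noise at rest, and the robot was clear of everything.

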